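Seat the projector lens in the V-block and hold the clamp down on it

TASK

At the hall's repair table, take the longer of the two lens barrels off its wooden rest, lay it (do not drop it) along the groove of the aluminium V-block, centred end to end, and let go of it while the clamp is still open. Then swing the hinged clamp over onto the lens and press down on its round thumb plate with a firm push of about 10 N, so that the lens is forced onto both faces of the V. The job ends holding: finish while still pressing the thumb plate, and leave the short lens, the mug and the phone handset where they are.

Things in the scene. Friction and masses are not known exactly. Their poses are not given: they have to be found in the camera images.
- long_lens_mid (a point): Centre of the lens to seat: black cylinder 40 mm across, 100 mm long, narrow aluminium bands, glass at both ends, 0.22 kg, loose. Its y axis is the barrel's axis (either way round). Starts lying level on one of two wooden rests, axis 32 mm above the table; fingers can straddle it at mid-length, as the rest's ledges are only 31 mm wide and its base 4 mm thick. Which rest varies.
- short_lens_mid (a point): Bystander: centre of the short lens, same look and 40 mm diameter but only 60 mm long, lying on the other rest.
- v_seat (a point): Where the lens centre must lie: middle of the fixed aluminium V-block, 62 mm above the table; y runs along the level groove, x across, z up. The V faces slope at 45 degrees and end level with this point, 57 mm apart. Two V-plates stand at 28 to 46 mm either side of it along y; in the 56 mm gap between them the fingers can straddle the lens, clear down to the base (12 mm thick, 96 mm wide).
- near_face: The pair of sloping V faces on the -x side of the groove (fixed in the block). Origin: on the table, 62 mm below v_seat.
- far_face: The pair of sloping V faces on the +x side of the groove (fixed in the block). Origin: on the table, 62 mm below v_seat.
- clamp (a joint): Angle of the clamp arm, rad: 0 = level with its pad resting on a seated lens, pi/2 = upright. It starts upright or leaning up to 0.3 outwards; stop at 2.1; a little below 0 when pressed. The damped hinge holds the arm near upright; pushed inwards below about 1.1 it sinks by itself onto the lens in 1 to 2 s.
- clamp_hinge (a point): Middle of the clamp's level hinge axis, 106 mm above the table, at y = -85 mm in v_seat's frame, on a steel post 22 mm deep along y, 35 mm wide and 116 mm high. Its x axis is the hinge axis, parallel to v_seat's x; its y axis turns with the arm and points to the arm's tip. The arm is a steel bar 18 mm wide and 10 mm thick, reaching 105 mm from here.
- clamp_plate (a point): Centre of the outer face of the round dark thumb plate (32 mm across) on the arm, 85 mm from the hinge; z is its outward normal. Clamp down: level, above v_seat, 115 mm above the table. Clamp open: it faces away from the groove. Opposite it, 19 mm out from the arm, is a 22 mm rubber pad on a spring that presses on the lens: 1.4 N per mm, up to 10 mm, so 10 N lowers the plate about 7 mm.
- mug: Bystander: white mug, 80 mm across, 95 mm high, origin at the centre of its foot.
- handset: Bystander: black cordless phone handset lying flat, 150 x 48 x 24 mm, origin at the centre of its underside.
Mind the look-alikes: they are no part of the job. Leave any purple look-alike of the part that bears long_lens_mid alone.

How it is judged:
On the way, in this order (a step that is already met when the one before it is completed fails the run):
1. the long lens lies seated in the V, let go, with the clamp still open (horizontal distance between long_lens_mid and v_seat below 0.012 m and x of long_lens_mid in the frame of v_seat between -0.002 and 0.002 m and z of long_lens_mid in the frame of v_seat between -0.003 and 0.002 m and angle between the y axis of long_lens_mid and the y axis of v_seat, either way round below 0.05 rad and contact force between the fingers and long_lens below 0.1 N and value of joint clamp above 1.2 rad), for 0.2 s.
2. the clamp is down on the lens (value of joint clamp below 0.06 rad), for 0.2 s.
At the end, for the whole second after the job is handed in: Long lens seated in the V (2 mm sideways and up, 3 mm down, 12 mm from the middle, 0.05 rad), at rest, not touched by the fingers; clamp below 0.06 rad, fingers still pressing it with over 3.5 N; lens bearing on each V face with over 3 N (horizontal distance between long_lens_mid and v_seat below 0.012 m and x of long_lens_mid in the frame of v_seat between -0.002 and 0.002 m and z of long_lens_mid in the frame of v_seat between -0.003 and 0.002 m and angle between the y axis of long_lens_mid and the y axis of v_seat, either way round below 0.05 rad and contact force between the fingers and long_lens below 0.1 N and value of joint clamp below 0.06 rad and contact force between the fingers and clamp above 3.5 N and contact force between long_lens and near_face above 3 N and contact force between long_lens and far_face above 3 N and linear speed of long_lens below 0.02 m/s); the arm keeps its last pose, push and grip.
It fails at once if the lens is dropped: it moves faster than 0.5 m/s while not in the fingers (contact force between the fingers and long_lens below 0.01 N and linear speed of long_lens above 0.5 m/s).
It fails at once if the short lens is moved more than 25 mm (distance of short_lens_mid from where it was at the start of the episode above 0.025 m).
It fails at once if the mug is moved more than 25 mm (distance of mug from where it was at the start of the episode above 0.025 m).
It fails at once if the handset is moved more than 25 mm (distance of handset from where it was at the start of the episode above 0.025 m).
It also fails if it takes over 72 s, if anything falls off the work surface, if the arm or the gripper's body presses on something with over 40 N, if the wrist force passes 120 N, or if a joint passes its speed limit or range.

ROBOT

A 7-joint arm with a two-finger parallel gripper is mounted at the origin on the work surface. World frame = base frame: x ahead of the robot, y to its left, z up, the work surface at z = 0. Lengths are in m, angles in rad, forces in N, time in s.
With the tool pointing down it reaches from about 0.35 to 0.9 m from the base axis. Payload 8.1 kg.
Tool frame: the origin (TCP) lies midway between the tips of the shut fingers; the grasp point (between the pads) lies arm.hold_point_z behind it (arm.hold_point_z is the distance from the TCP to the grasp point, in m); z points along the fingers, x is the direction in which the jaws open and shut, and the axes are right-handed (so a half turn about z gives the same grasp; the last joint's range is limited). The gripper opens to 92 mm and grips with 3 to 60 N. Pads are 19 mm wide; open, the fingers measure 130 mm over their backs; the gripper's body (75 mm by 190 mm) begins 47 mm behind the grasp point.
Start: joints at [1.176, 0.434, 0.025, 1.573, -0.012, 1.134, -0.075], TCP at [0.18, -0.599, 0.227] pointing down, gripper open.
Joint ranges: [-2.62, 2.62], [-0.44, 2.09], [-1.27, 1.32], [0.08, 2.57], [-1.32, 4.46], [0.12, 2], [-2.74, 2.74]. Speed limits (rad/s): [2.22, 2.22, 3.01, 3.01, 3.14, 3.14, 3.14].

INTERFACE

Orientations are given as a rotation vector (axis times angle).
In Python, from cell import arm gives the robot as it stands.
- The arm moves only by the shell command python3 -m pendant 'ROWS' [FORCE]. ROWS is JSON, a list of rows, each an object with "dp": the shift along the tool's x, y, z in m, a list of three; "rotation": the turn, a rotation vector about the tool's x, y, z in rad, a list of three; "fingers": the closure, from -1 (fully open) to 1 (shut). In form: [{"dp": [x, y, z], "rotation": [rx, ry, rz], "fingers": fingers}, ...]. A call has 1 to 20 rows; each row is the pose to reach, as a shift and turn from the pose measured when the call began, along the tool's axes at that moment; what a row does not reach only later rows make up. A row lasts 1/8 s, in which the tool goes at most 62.5 mm and 10.7 degrees, less where a joint would pass 70% of its speed; a pose out of reach is approached as far as the arm can. A call with a gripper value outside its range is refused whole. The fingers move at their own pace and stop on an object; FORCE is the grip in N (left out, the last holds). Time passes only in rows, so rows that repeat a pose let the fingers close. It gives the time, the measured TCP pose, the force and the opening at its end, in the units of the state.
- arm.observe(): the state, without advancing time (a new reading comes with each control period).
- arm.get_image(name): name is "side" or "top" or "wrist"; returns the picture (384x512x3 uint8, blue, green, red); there is no depth.
- arm.camera_params(name): a dict with "camera_matrix" (3x3 intrinsics, pixels), "rvec" (rotation vector, rad) and "tvec" (3), from world to camera coordinates, as OpenCV has them. Camera axes: x right, y down, z forward; pixel columns grow to the right and rows downward; lengths in m; the calibration is good to about 2 mm. A picture is of the moment at which its call begins: read the wrist's pose just before it. camera_params takes no time and is no camera call; for the wrist camera it gives the pose at the moment of the call.
- arm.sign_off(): hands the job in, once; it reports no verdict.
The state is a dict: "clock": time; "joints": joint angles; "dq": joint speeds; "joint_efforts": joint torques, N m; "position": TCP position; "ee_rot": TCP orientation; "force": force on the tool from outside, world axes, zero at the start; "ft_torque": the same for the moment, N m; "width": opening from 0.0 (shut) to 1.0 (fully open).
Only numpy, scipy, OpenCV 4.12 (cv2) and the standard library are available. Lean on these libraries where they do the work, as an engineer would, in place of code of your own. Each camera call takes 0.05 s, during which the arm holds its last target.

## Working session

There is one attempt and no reset: what is moved stays moved. The work goes in short steps, Python scripts to look and compute and a shell command to move; the robot and the scene stay as the last step left them, time stands still between calls to the robot, and variables do not carry over. Pictures are saved under pics/ and viewed, and the job is handed in when it is done.

```bash
ls; mkdir -p pics
cat > h.py <<'E'
import numpy as np, cv2, json
from cell import arm
def snap(name,fn):
    im=np.array(arm.get_image(name)); cv2.imwrite('pics/'+fn,im); return im
def cam(name):
    p=arm.camera_params(name); K=np.array(p['camera_matrix']);R=cv2.Rodrigues(np.array(p['rvec'],float))[0];t=np.array(p['tvec'],float).ravel()
    return K,R,t
def ray(c,u,v):
    K,R,t=c; d=R.T@np.linalg.inv(K)@np.array([u,v,1.]); return -R.T@t,d
def onz(c,u,v,z):
    o,d=ray(c,u,v); return o+d*(z-o[2])/d[2]
def proj(c,P):
    K,R,t=c; q=K@(R@np.asarray(P,float)+t); return q[:2]/q[2]
E
python3 - <<'E'
from h import *
print(arm.observe(), arm.hold_point_z)
for n in ['side','top','wrist']:
    snap(n,n+'0.png'); c=cam(n); print(n,c[0].round(1).tolist(),(-c[1].T@c[2]).round(3),c[1].round(3).tolist())
E
```

```text
pics
{'clock': 0.0, 'joints': array([ 1.17644095,  0.43522057,  0.02496734,  1.57410546, -0.01158732,
        1.13399679, -0.07508281]), 'dq': array([-1.87446979e-03, -3.05342066e-05,  6.98641558e-04, -9.21643667e-04,
       -1.38780086e-04,  1.20640928e-03,  1.04825855e-03]), 'joint_efforts': array([-1.02647733e-03, -6.67851448e+01,  9.84785222e-01, -3.14460862e+01,
       -6.04940462e-02,  4.30192868e-02,  1.76843860e-04]), 'position': array([ 0.17956618, -0.59810978,  0.22594318]), 'ee_rot': array([-2.52006007e+00,  1.87450013e+00,  2.13158655e-03]), 'force': array([-0.12028815, -0.50495967, -0.28455597]), 'ft_torque': array([ 0.00871321,  0.02993304, -0.00934739]), 'width': 0.9996135761201062} 0.0188
side [[428.0, 0.0, 257.2], [0.0, 428.0, 194.0], [0.0, 0.0, 1.0]] [0.027 0.785 0.877] [[-0.854, -0.52, -0.017], [-0.311, 0.537, -0.784], [0.417, -0.664, -0.621]]
top [[491.7, 0.0, 245.0], [0.0, 491.7, 191.9], [0.0, 0.0, 1.0]] [ 0.317 -0.018  1.325] [[-0.155, -0.988, -0.004], [-0.968, 0.152, -0.201], [0.199, -0.027, -0.98]]
wrist [[334.4, 0.0, 256.4], [0.0, 334.4, 187.2], [0.0, 0.0, 1.0]] [ 0.251 -0.578  0.385] [[0.288, -0.958, -0.001], [-0.921, -0.277, 0.275], [-0.264, -0.079, -0.961]]
```

View pics/top0.png

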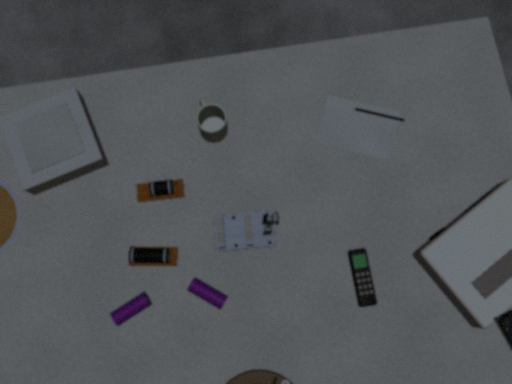

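View pics/side0.png

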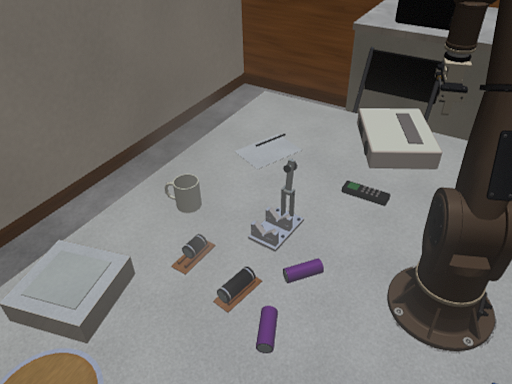

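View pics/wrist0.png

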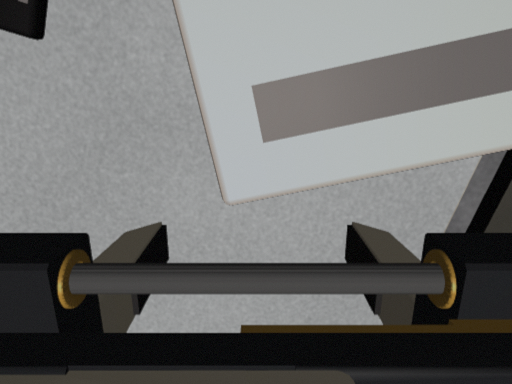

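The long lens candidates in the top view are the long black barrel (151,255), the short black one (161,188), and the purple look-alikes (131,308) and (208,293). I choose (151,255), black and the longer of the two. The V-block is at (247,230) with the clamp post at (270,222). Next is a close crop to check the choice.

Run:
```python
from h import *
im=cv2.imread('pics/top0.png')
a=cv2.resize(im[170:320,100:300],None,fx=4,fy=4,interpolation=cv2.INTER_CUBIC)
a=np.clip(a.astype(float)*1.8,0,255).astype(np.uint8)
cv2.imwrite('pics/topc.png',a)
im=cv2.imread('pics/side0.png')
cv2.imwrite('pics/sidec.png',cv2.resize(im[150:310,165:325],None,fx=3.7,fy=3.7,interpolation=cv2.INTER_CUBIC))
c=cam('top')
for p,z in [((151,255),.032),((161,188),.032),((247,230),.062)]: print(onz(c,*p,z).round(3))
```

```text
[0.451 0.215 0.032]
[0.625 0.167 0.032]
[ 0.473 -0.043  0.062]
```

View pics/topc.png

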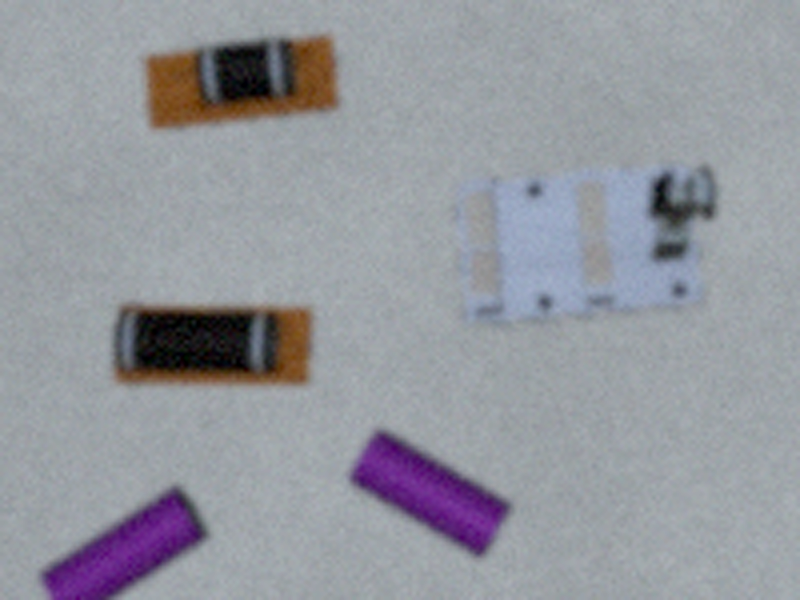

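View pics/sidec.png

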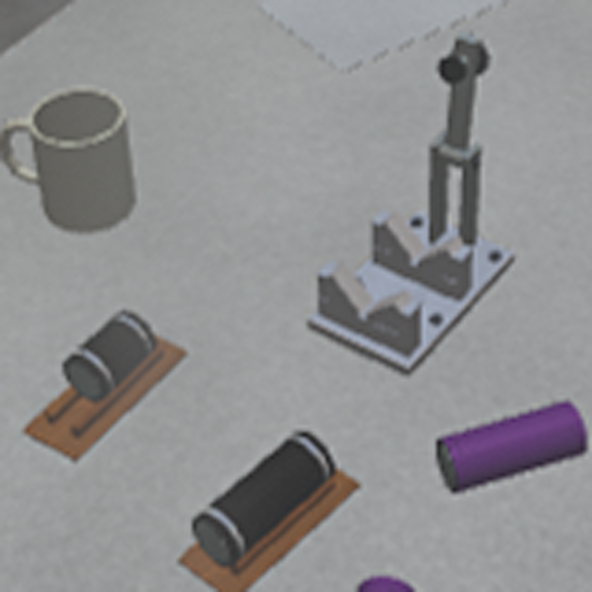

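The crop confirms the black barrel at (151,255) with two bands on an orange rest is the longer one; the short one is at (161,188), and the arm stands upright on the post at (270,222). Next: move to look from above with the wrist camera.

```bash
cat >> h.py <<'E'
from scipy.spatial.transform import Rotation as Ro
def goal(pos,yaw,tilt=None):
    """tool down, tool x at world angle yaw; returns needed dp, rotation in current tool axes"""
    s=arm.observe(); R=Ro.from_rotvec(s['ee_rot']); p=np.array(s['position'])
    x=np.array([np.cos(yaw),np.sin(yaw),0]); z=np.array([0,0,-1.]); T=Ro.from_matrix(np.stack([x,np.cross(z,x),z],1))
    print('dp',(R.inv().apply(np.array(pos)-p)).round(4),'rot',(R.inv()*T).as_rotvec().round(4))
def st():
    s=arm.observe(); R=Ro.from_rotvec(s['ee_rot']).as_matrix()
    print('t',round(s['clock'],2),'p',s['position'].round(4),'x',R[:,0].round(3),'y',R[:,1].round(3),'z',R[:,2].round(3),'F',s['force'].round(2),'w',round(s['width'],3),'q',s['joints'].round(2))
E
python3 - <<'E'
from h import *
st()
for yaw in (0,np.pi): goal([.45,.15,.32],yaw)
s=arm.observe();R=Ro.from_rotvec(s['ee_rot']); c=cam('wrist'); print(R.inv().apply(-c[1].T@c[2]-s['position']), (c[1]@R.as_matrix()).round(3))
E
```

```text
t 0.15 p [ 0.1796 -0.5982  0.2261] x [ 0.288 -0.958 -0.001] y [-0.958 -0.288  0.   ] z [-0.     0.001 -1.   ] F [ 0.25 -0.35  0.32] w 0.999 q [ 1.18  0.44  0.02  1.57 -0.01  1.13 -0.08]
dp [-0.639  -0.4741 -0.0932] rot [-7.0000e-04  1.1000e-03 -1.2791e+00]
dp [-0.639  -0.4741 -0.0932] rot [1.2000e-03 7.0000e-04 1.8625e+00]
[ 0.00056627 -0.07439495 -0.15841753] [[ 1.    -0.001 -0.001]
 [ 0.     0.961 -0.275]
 [ 0.001  0.275  0.961]]
```

Run:
```python
from h import *
goal([.36,-.45,.32],-1.0);goal([.50,-.15,.33],-.5);goal([.46,.115,.32],0)
```

```text
dp [-0.0902 -0.2154 -0.0938] rot [-0.      0.0012 -0.2791]
dp [-0.3373 -0.4357 -0.1035] rot [-4.000e-04  1.200e-03 -7.791e-01]
dp [-0.6026 -0.4736 -0.0932] rot [-7.0000e-04  1.1000e-03 -1.2791e+00]
```

```bash
python3 -m pendant '[{"dp":[0,0,-0.06],"rotation":[0,0,0],"fingers":-1},{"dp":[-0.03,-0.05,-0.09],"rotation":[0,0,-0.09],"fingers":-1},{"dp":[-0.06,-0.1,-0.094],"rotation":[0,0,-0.18],"fingers":-1},{"dp":[-0.08,-0.16,-0.094],"rotation":[0,0,-0.28],"fingers":-1},{"dp":[-0.11,-0.215,-0.095],"rotation":[0,0,-0.38],"fingers":-1},{"dp":[-0.14,-0.27,-0.1],"rotation":[0,0,-0.48],"fingers":-1},{"dp":[-0.18,-0.32,-0.1],"rotation":[0,0,-0.55],"fingers":-1},{"dp":[-0.22,-0.36,-0.1],"rotation":[0,0,-0.62],"fingers":-1},{"dp":[-0.27,-0.4,-0.1],"rotation":[0,0,-0.7],"fingers":-1},{"dp":[-0.33,-0.43,-0.1],"rotation":[0,0,-0.78],"fingers":-1},{"dp":[-0.39,-0.44,-0.1],"rotation":[0,0,-0.88],"fingers":-1},{"dp":[-0.45,-0.45,-0.1],"rotation":[0,0,-0.98],"fingers":-1},{"dp":[-0.51,-0.46,-0.095],"rotation":[0,0,-1.08],"fingers":-1},{"dp":[-0.56,-0.47,-0.093],"rotation":[0,0,-1.18],"fingers":-1},{"dp":[-0.603,-0.474,-0.093],"rotation":[0,0,-1.279],"fingers":-1},{"dp":[-0.603,-0.474,-0.093],"rotation":[0,0,-1.279],"fingers":-1},{"dp":[-0.603,-0.474,-0.093],"rotation":[0,0,-1.279],"fingers":-1}]'
python3 - <<'E'
from h import *
st(); snap('wrist','w1.png'); st()
E
```

```text
clock: 2.28
position: [0.4603, 0.1148, 0.3196]
ee_rot: [-3.141, 0.002, 0.001]
force: [0.1, -0.1, -0.3]
width: 0.994
t 2.27 p [0.4603 0.1148 0.3196] x [ 1.    -0.001 -0.001] y [-0.001 -1.    -0.   ] z [-0.001  0.    -1.   ] F [ 0.13 -0.15 -0.32] w 0.994 q [ 0.18  0.18 -0.63  1.74  0.11  1.26 -0.47]
t 2.33 p [0.4604 0.1143 0.3196] x [ 1.    -0.002 -0.001] y [-0.002 -1.    -0.   ] z [-0.001  0.    -1.   ] F [ 0.15 -0.55 -0.79] w 1.001 q [ 0.19  0.18 -0.63  1.74  0.11  1.26 -0.47]
```

View pics/w1.png

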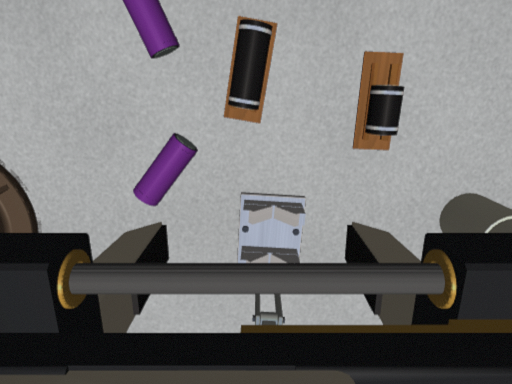

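Run:
```python
from h import *
im=cv2.imread('pics/w1.png')
cv2.imwrite('pics/w1a.png',cv2.resize(im[180:330,205:335],None,fx=4,fy=4,interpolation=cv2.INTER_CUBIC))
cv2.imwrite('pics/w1b.png',cv2.resize(im[5:130,210:300],None,fx=4,fy=4,interpolation=cv2.INTER_CUBIC))
```

```text
(no output)
```

View pics/w1a.png

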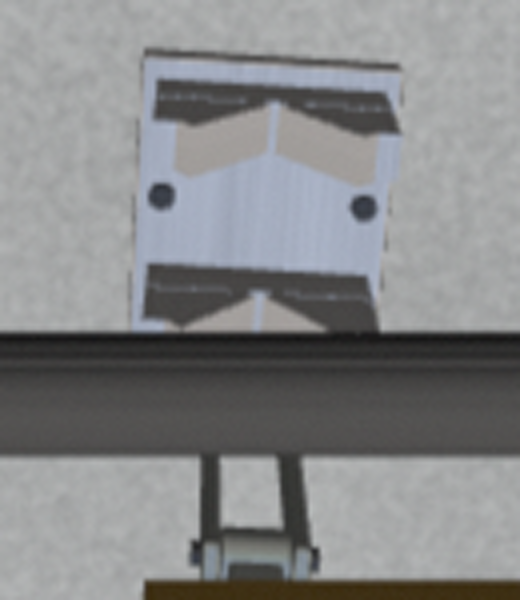

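View pics/w1b.png

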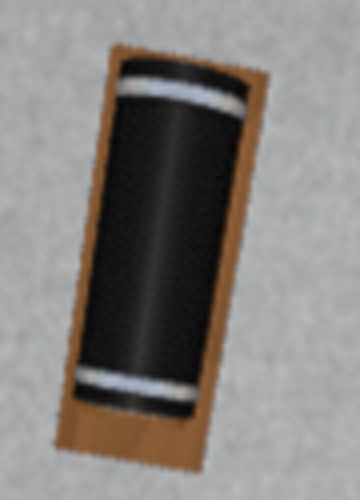

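Run:
```python
from h import *
c=cam('wrist')
f=lambda u,v,o,z: onz(c,o[0]+(u+.5)/4-.5,o[1]+(v+.5)/4-.5,z)
L=[f(*p,(210,5),.032) for p in [(122,62),(250,87),(193,413),(75,398)]]
L=np.array(L);print(L.round(4)); m=L.mean(0); a=(L[0]+L[1]-L[2]-L[3])/2; print('lens',m,np.linalg.norm(a),'yaw from y',np.arctan2(-a[0],a[1]))
o=(205,180)
G=np.array([f(*p,o,.0345) for p in [(276,103),(272,152),(262,292)]]);print(G.round(4))
for g,y in zip(G,(.046,.028,-.028)): print(g)
B=np.array([f(*p,o,.012) for p in [(147,57),(400,70)]]); print(B,np.linalg.norm(B[0]-B[1]), np.arctan2(B[1]-B[0],1)[1]/.096)
H=np.array([f(*p,o,.106) for p in [(197,553),(315,558)]]);print(H,H.mean(0))
```

```text
[[0.4415 0.271  0.032 ]
 [0.4804 0.264  0.032 ]
 [0.463  0.1672 0.032 ]
 [0.4248 0.172  0.032 ]]
lens [0.45242088 0.21853925 0.032     ] 0.09934308262712946 yaw from y -0.17270429766475817
[[ 0.485   0.0341  0.0345]
 [ 0.4838  0.0158  0.0345]
 [ 0.4808 -0.0389  0.0345]]
[0.48498893 0.03413645 0.0345    ]
[0.48380118 0.01578951 0.0345    ]
[ 0.48078389 -0.03888651  0.0345    ]
[[0.43896476 0.04414267 0.012     ]
 [0.53140401 0.03898492 0.012     ]] 0.09258302851243164 -0.05372614173773899
[[ 0.45726403 -0.09603832  0.106     ]
 [ 0.49577296 -0.09804161  0.106     ]] [ 0.47651849 -0.09703997  0.106     ]
```

The wrist view shows the lens centre at about px (250,65), the V grooves at (274,206) to (270,253), and the hinge bolts at (254,318) and (284,319). That puts the lens at (0.452,0.2185) with yaw -0.173 and v_seat at (0.4823,-0.0117) with yaw -0.057.

Run:
```python
from h import *
goal([.4524,.2185,.10],-.173);goal([.4524,.2185,.0135],-.173)
```

```text
dp [-0.0081 -0.1041  0.2196] rot [-0.0003  0.0008  0.1708]
dp [-0.008  -0.1041  0.3061] rot [-0.0003  0.0008  0.1708]
```

```bash
python3 -m pendant '[{"dp":[-0.008,-0.03,0.05],"rotation":[0,0,0.09],"fingers":-1},{"dp":[-0.008,-0.06,0.1],"rotation":[0,0,0.171],"fingers":-1},{"dp":[-0.008,-0.09,0.15],"rotation":[0,0,0.171],"fingers":-1},{"dp":[-0.008,-0.104,0.2],"rotation":[0,0,0.171],"fingers":-1},{"dp":[-0.008,-0.104,0.22],"rotation":[0,0,0.171],"fingers":-1},{"dp":[-0.008,-0.104,0.22],"rotation":[0,0,0.171],"fingers":-1},{"dp":[-0.008,-0.104,0.22],"rotation":[0,0,0.171],"fingers":-1}]'
python3 - <<'E'
from h import *
st(); snap('wrist','w2.png'); goal([.4524,.2185,.0135],-.173)
E
```

```text
clock: 3.2
position: [0.4535, 0.2179, 0.1005]
ee_rot: [-3.129, 0.275, -0.001]
force: [0.7, -0.4, 0.6]
width: 1.0
t 3.2 p [0.4535 0.2179 0.1005] x [ 0.985 -0.174  0.   ] y [-0.174 -0.985 -0.001] z [ 0.     0.001 -1.   ] F [ 0.72 -0.45  0.63] w 1.0 q [-0.11  0.46 -0.58  1.98  0.34  0.8  -1.06]
dp [-0.0013 -0.0001  0.0873] rot [-0.0012 -0.0009 -0.0019]
```

View pics/w2.png

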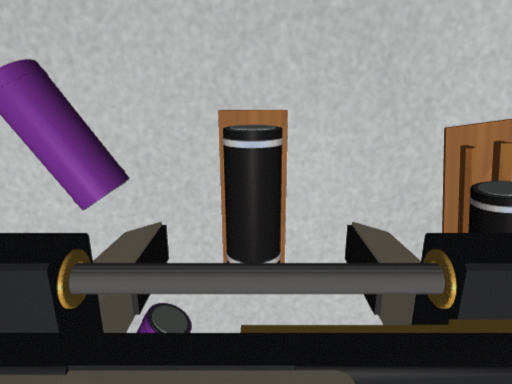

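The lens is vertical in the picture (columns 223–282, mid-length hidden by the crossbar) and centred between the fingers; the purple decoys are clear of the descent.

```bash
python3 -m pendant '[{"dp":[-0.001,0,0.03],"rotation":[0,0,0],"fingers":-1},{"dp":[-0.001,0,0.06],"rotation":[0,0,0],"fingers":-1},{"dp":[-0.001,0,0.08],"rotation":[0,0,0],"fingers":-1},{"dp":[-0.001,0,0.087],"rotation":[0,0,0],"fingers":-1},{"dp":[-0.001,0,0.087],"rotation":[0,0,0],"fingers":-1},{"dp":[-0.001,0,0.087],"rotation":[0,0,0],"fingers":0},{"dp":[-0.001,0,0.087],"rotation":[0,0,0],"fingers":1},{"dp":[-0.001,0,0.087],"rotation":[0,0,0],"fingers":1},{"dp":[-0.001,0,0.087],"rotation":[0,0,0],"fingers":1},{"dp":[-0.001,0,0.087],"rotation":[0,0,0],"fingers":1},{"dp":[-0.001,0,0.087],"rotation":[0,0,0],"fingers":1},{"dp":[-0.001,0,0.087],"rotation":[0,0,0],"fingers":1}]' 20
python3 - <<'E'
from h import *
st(); snap('side','s2.png')
E
```

```text
clock: 4.75
position: [0.4511, 0.2186, 0.0137]
ee_rot: [-3.129, 0.273, 0.002]
force: [-5.5, 1.4, 4.1]
width: 0.432
t 4.75 p [0.4511 0.2186 0.0137] x [ 0.985 -0.173 -0.001] y [-0.173 -0.985 -0.   ] z [-0.001  0.001 -1.   ] F [-5.46  1.44  4.14] w 0.432 q [-0.19  0.58 -0.49  2.05  0.46  0.62 -1.17]
```

```bash
python3 -m pendant '[{"dp":[0,0,-0.02],"rotation":[0,0,0],"fingers":1},{"dp":[0,0,-0.05],"rotation":[0,0,0],"fingers":1},{"dp":[0,0,-0.08],"rotation":[0,0,0],"fingers":1},{"dp":[0,0,-0.107],"rotation":[0,0,0],"fingers":1},{"dp":[0,0,-0.107],"rotation":[0,0,0],"fingers":1},{"dp":[0,0,-0.107],"rotation":[0,0,0],"fingers":1}]'
python3 - <<'E'
from h import *
st(); goal([.4823,-.0117,.12],-.0565); snap('side','s3.png')
E
```

```text
clock: 5.55
position: [0.4507, 0.218, 0.1197]
ee_rot: [3.129, -0.273, -0.003]
force: [-0.5, -0.1, -2.2]
width: 0.432
t 5.55 p [0.4507 0.218  0.1197] x [ 0.985 -0.173 -0.002] y [-0.173 -0.985  0.001] z [-0.002 -0.    -1.   ] F [-0.5  -0.11 -2.17] w 0.432 q [-0.1   0.43 -0.6   1.96  0.32  0.84 -1.04]
dp [ 0.0709  0.2208 -0.0003] rot [ 0.0004  0.0022 -0.1176]
```

View pics/s3.png

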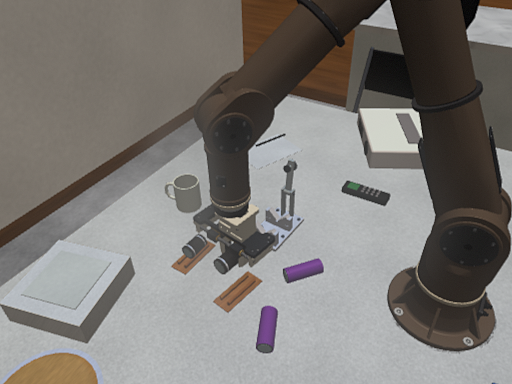

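The lens (end at px (222,262)) is lifted clear of its rest, and the short lens is still on its own. Carrying it to the V-block.

```bash
python3 -m pendant '[{"dp":[0.012,0.037,0],"rotation":[0,0,-0.03],"fingers":1},{"dp":[0.024,0.074,0],"rotation":[0,0,-0.06],"fingers":1},{"dp":[0.036,0.111,0],"rotation":[0,0,-0.09],"fingers":1},{"dp":[0.048,0.148,0],"rotation":[0,0,-0.118],"fingers":1},{"dp":[0.06,0.19,0],"rotation":[0,0,-0.118],"fingers":1},{"dp":[0.068,0.212,0],"rotation":[0,0.002,-0.118],"fingers":1},{"dp":[0.071,0.221,0],"rotation":[0,0.002,-0.118],"fingers":1},{"dp":[0.071,0.221,0],"rotation":[0,0.002,-0.118],"fingers":1},{"dp":[0.071,0.221,0],"rotation":[0,0.002,-0.118],"fingers":1}]'
python3 - <<'E'
from h import *
st(); goal([.4823,-.0117,.0435],-.0565); 
snap('side','s4.png'); snap('wrist','w4.png'); snap('top','t4.png')
im=cv2.imread('pics/s4.png'); cv2.imwrite('pics/s4c.png',cv2.resize(im[130:270,205:345],None,fx=4,fy=4,interpolation=cv2.INTER_CUBIC))
E
```

```text
clock: 6.72
position: [0.482, -0.0105, 0.1193]
ee_rot: [-3.14, 0.085, 0.002]
force: [0.1, -0.3, -2.4]
width: 0.43
t 6.72 p [ 0.482  -0.0105  0.1193] x [ 0.999 -0.054 -0.001] y [-0.054 -0.999 -0.   ] z [-0.001  0.    -1.   ] F [ 0.13 -0.3  -2.42] w 0.43 q [ 0.38  0.4  -0.6   2.    0.31  0.82 -0.45]
dp [0.0005 0.0012 0.0758] rot [-0.0001  0.0011  0.0024]
```

View pics/s4c.png

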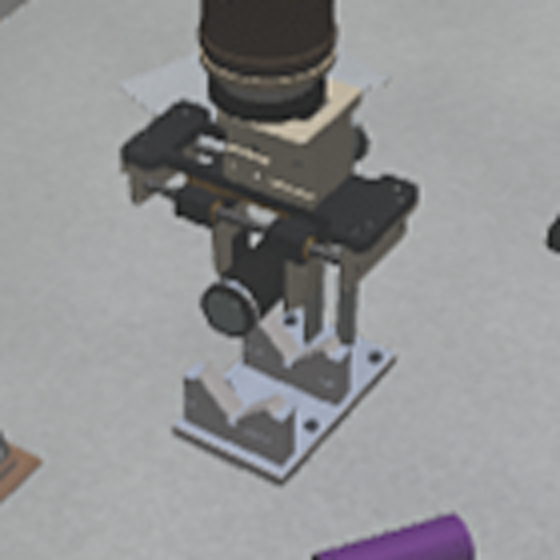

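View pics/w4.png

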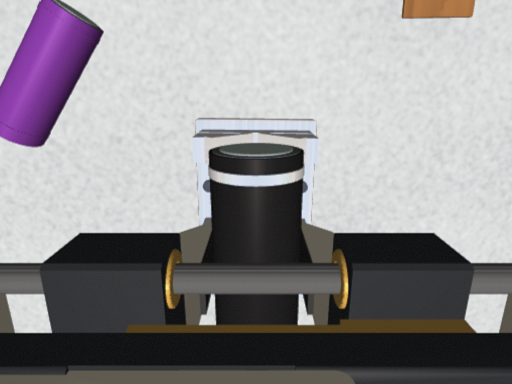

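```bash
python3 - <<'E'
from h import *
c=cam('wrist')
# lens end: top & bottom rim of disc
print(onz(c,256,159,.158), onz(c,256,142,.118), onz(c,254,131,.034))
for y in (.0,.003,.006): print(y, proj(c,[.482+.0028,.0383+y,.158]),proj(c,[.4848,.0383+y,.118]))
print(proj(c,[.485,.0343,.034]),proj(c,[.481,-.0397,.034]))
E
python3 -m pendant '[{"dp":[0,0.001,0.02],"rotation":[0,0,0.002],"fingers":1},{"dp":[0,0.001,0.035],"rotation":[0,0,0.002],"fingers":1},{"dp":[0,0.001,0.05],"rotation":[0,0,0.002],"fingers":1},{"dp":[0,0.001,0.06],"rotation":[0,0,0.002],"fingers":1},{"dp":[0,0.001,0.067],"rotation":[0,0,0.002],"fingers":1},{"dp":[0,0.001,0.07],"rotation":[0,0,0.002],"fingers":1},{"dp":[0,0.001,0.07],"rotation":[0,0,0.002],"fingers":1}]'
```

```text
[0.48493685 0.03918284 0.158     ] [0.4849421  0.03949217 0.118     ] [0.48323459 0.03517811 0.034     ]
0.0 [255.75627399 161.39708582] [255.8385333  144.49216191]
0.003 [255.30755939 153.28017516] [255.49826875 138.24145573]
0.006 [254.85266052 145.05139586] [255.15444948 131.92544874]
[256.50009316 132.08703692] [256.46521776 226.98992983]
clock: 7.75
position: [0.4821, -0.0119, 0.0495]
ee_rot: [3.14, -0.088, -0.001]
force: [0.5, 0.4, -2.0]
width: 0.43
```

```bash
python3 -m pendant '[{"dp":[0,0,0.002],"rotation":[0,0,0],"fingers":1},{"dp":[0,0,0.004],"rotation":[0,0,0],"fingers":1},{"dp":[0,0,0.005],"rotation":[0,0,0],"fingers":1},{"dp":[0,0,0.0055],"rotation":[0,0,0],"fingers":1},{"dp":[0,0,0.0055],"rotation":[0,0,0],"fingers":1}]'
python3 - <<'E'
from h import *
snap('side','s5.png'); st()
im=cv2.imread('pics/s5.png'); cv2.imwrite('pics/s5c.png',cv2.resize(im[130:270,205:345],None,fx=4,fy=4,interpolation=cv2.INTER_CUBIC))
E
```

```text
clock: 8.38
position: [0.482, -0.0119, 0.0448]
ee_rot: [3.139, -0.088, -0.001]
force: [-5.4, 0.1, 11.9]
width: 0.43
t 8.43 p [ 0.482  -0.0119  0.0448] x [ 0.998 -0.056 -0.   ] y [-0.056 -0.998  0.001] z [-0.    -0.001 -1.   ] F [-4.93 -0.8  11.6 ] w 0.429 q [ 0.31  0.51 -0.53  2.07  0.42  0.66 -0.55]
```

View pics/s5c.png

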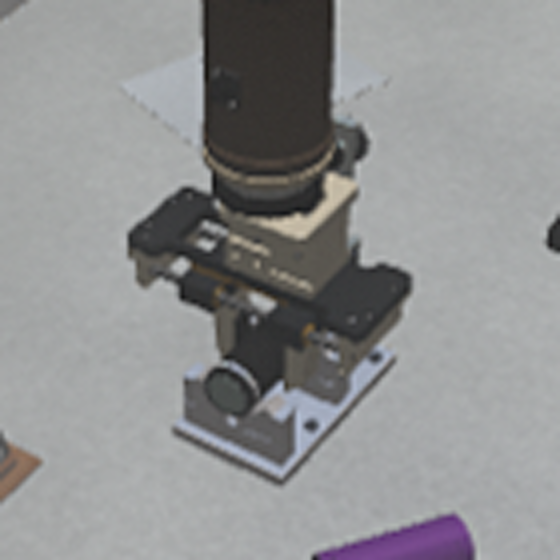

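The lens sits in the V (its end at crop (228,390)) with the contact force about 12 N and -5 N sideways, so I'll ease it 1 mm in -x and slightly up, then release.

```bash
python3 -m pendant '[{"dp":[-0.001,0,0],"rotation":[0,0,0],"fingers":1},{"dp":[-0.001,0,0],"rotation":[0,0,0],"fingers":1},{"dp":[-0.001,0,0],"rotation":[0,0,0],"fingers":1}]'
```

```text
clock: 8.8
position: [0.481, -0.0119, 0.0447]
ee_rot: [3.139, -0.088, -0.001]
force: [1.0, 0.2, -2.1]
width: 0.429
```

```bash
python3 -m pendant '[{"dp":[0,0,0.0008],"rotation":[0,0,0],"fingers":1},{"dp":[0,0,0.0015],"rotation":[0,0,0],"fingers":1},{"dp":[0,0,0.0015],"rotation":[0,0,0],"fingers":1}]'
```

```text
clock: 9.18
position: [0.481, -0.0119, 0.0439]
ee_rot: [3.139, -0.088, -0.0]
force: [-4.1, -0.1, 12.3]
width: 0.432
```

Still touching mostly on the +x face, so a little more -x.

```bash
python3 -m pendant '[{"dp":[-0.0005,0,0],"rotation":[0,0,0],"fingers":1},{"dp":[-0.0005,0,0],"rotation":[0,0,0],"fingers":1}]'; python3 -m pendant '[{"dp":[0,0,0],"rotation":[0,0,0],"fingers":0.1},{"dp":[0,0,0],"rotation":[0,0,0],"fingers":0},{"dp":[0,0,0],"rotation":[0,0,0],"fingers":-0.3},{"dp":[0,0,0],"rotation":[0,0,0],"fingers":-0.6},{"dp":[0,0,0],"rotation":[0,0,0],"fingers":-0.6},{"dp":[0,0,0],"rotation":[0,0,0],"fingers":-0.6},{"dp":[0,0,0],"rotation":[0,0,0],"fingers":-0.6}]'
python3 - <<'E'
from h import *
st(); snap('wrist','w6.png')
E
```

```text
clock: 9.43
position: [0.4808, -0.0118, 0.044]
ee_rot: [3.139, -0.088, 0.0]
force: [-0.2, -0.8, 2.6]
width: 0.431
clock: 10.3
position: [0.4808, -0.0118, 0.044]
ee_rot: [3.139, -0.088, 0.0]
force: [-0.1, 0.6, -0.4]
width: 0.803
t 10.3 p [ 0.4808 -0.0118  0.044 ] x [ 0.998 -0.056  0.   ] y [-0.056 -0.998  0.001] z [ 0.    -0.001 -1.   ] F [-0.07  0.56 -0.42] w 0.803 q [ 0.31  0.51 -0.53  2.08  0.42  0.65 -0.55]
```

View pics/w6.png

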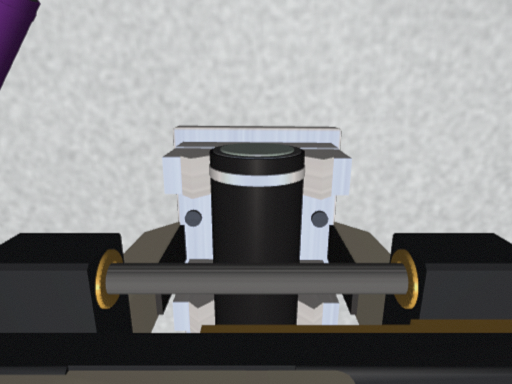

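The lens is seated symmetrically in the groove (cols 211–304 between faces 182 and 331), with forces near zero and fingers open. Lifting off.

```bash
python3 -m pendant '[{"dp":[0,0,-0.03],"rotation":[0,0,0],"fingers":-0.6},{"dp":[0,0,-0.08],"rotation":[0,0,0],"fingers":-0.6},{"dp":[0,0,-0.14],"rotation":[0,0,0],"fingers":-0.2},{"dp":[0,0,-0.2],"rotation":[0,0,0],"fingers":1},{"dp":[0,-0.05,-0.24],"rotation":[0,0,0],"fingers":1},{"dp":[0,-0.1,-0.24],"rotation":[0,0,0],"fingers":1},{"dp":[0,-0.1,-0.24],"rotation":[0,0,0],"fingers":1},{"dp":[0,-0.1,-0.24],"rotation":[0,0,0],"fingers":1}]'
python3 - <<'E'
from h import *
st(); snap('wrist','w7.png');snap('side','s7.png')
im=cv2.imread('pics/s7.png'); cv2.imwrite('pics/s7c.png',cv2.resize(im[130:270,205:345],None,fx=4,fy=4,interpolation=cv2.INTER_CUBIC))
E
```

```text
clock: 11.35
position: [0.4861, 0.0879, 0.2835]
ee_rot: [3.138, -0.088, -0.001]
force: [0.6, -0.2, -0.7]
width: 0.196
t 11.35 p [0.4861 0.0879 0.2835] x [ 0.998 -0.056 -0.   ] y [-0.056 -0.998  0.002] z [-0.001 -0.002 -1.   ] F [ 0.58 -0.17 -0.68] w 0.196 q [ 0.29  0.25 -0.71  1.75  0.18  1.2  -0.52]
```

View pics/w7.png

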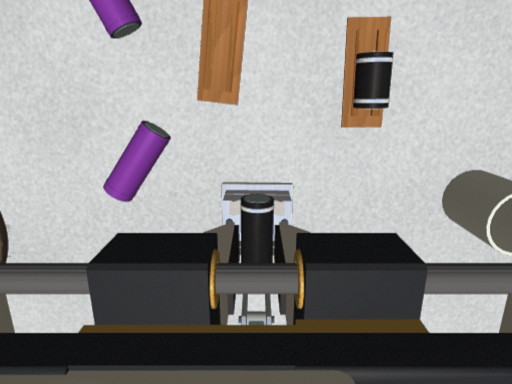

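View pics/s7c.png

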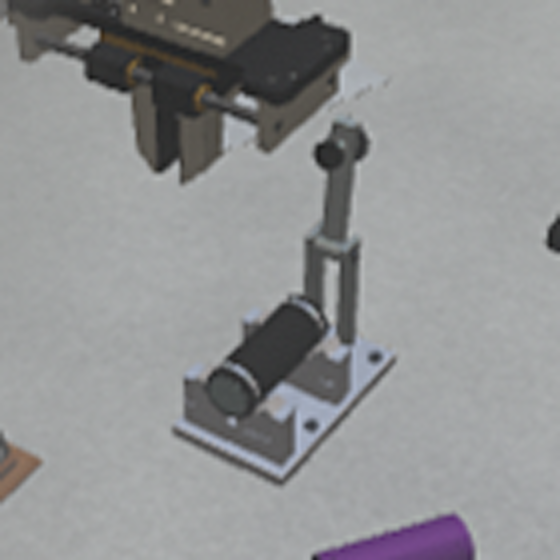

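Run:
```python
from h import *
c=cam('side'); s=np.array([.4808,-.0117]); yv=np.array([.0565,.998])
H=np.r_[s-.085*yv,.106]
print('hinge',H, (proj(c,H)-[205,130])*4)
for a in (1.57,1.7,1.87):
    tip=H+.105*np.r_[yv*np.cos(a),np.sin(a)]; ax=H+.085*np.r_[yv*np.cos(a),np.sin(a)]; n=np.r_[-yv*np.sin(a),np.cos(a)]
    print(a,tip.round(3),(proj(c,tip)-[205,130])*4,'plate',(proj(c,ax+.009*n)-[205,130])*4,'pad',(proj(c,ax-.019*n)-[205,130])*4)
b=s-.085*yv
for d in (.06,.07): print(s-(.085+d)*yv)
goal(np.r_[s-.155*yv,.3],-.0565);goal(np.r_[s-.155*yv,.18],-.0565)
goal(np.r_[s+.03*yv,.3],-.0565)
```

```text
hinge [ 0.4759975 -0.09653    0.106    ] [329.45378491 243.96791159]
1.57 [ 0.476 -0.096  0.211] [333.44958794 124.53605912] plate [339.31915933 142.16042874] pad [318.37386566 161.41646264]
1.7 [ 0.475 -0.11   0.21 ] [343.56270415 116.42862751] plate [347.2494039  136.99113289] pad [326.8754465  151.60175313]
1.87 [ 0.474 -0.127  0.206] [356.14139861 109.40386927] plate [356.96893454 133.13467133] pad [337.89612919 141.40298758]
[ 0.4726075 -0.15641  ]
[ 0.4720425 -0.16639  ]
dp [ 0.0005  0.2538 -0.0161] rot [ 0.0022  0.0007 -0.0015]
dp [0.0006 0.2535 0.1039] rot [ 0.0022  0.0007 -0.0015]
dp [ 0.0002  0.0689 -0.0165] rot [ 0.0022  0.0007 -0.0015]
```

In the side crop the lens lies in both plates; the clamp pad at (330,153) and plate at (357,142) match an angle of about 1.75 rad, so it is open and leaning slightly outwards. I go behind the clamp.

```bash
python3 -m pendant '[{"dp":[0,0.03,-0.016],"rotation":[0,0,0],"fingers":1},{"dp":[0,0.08,-0.016],"rotation":[0,0,0],"fingers":1},{"dp":[0,0.13,-0.016],"rotation":[0,0,0],"fingers":1},{"dp":[0,0.18,-0.016],"rotation":[0,0,0],"fingers":1},{"dp":[0,0.22,-0.016],"rotation":[0,0,0],"fingers":1},{"dp":[0,0.245,-0.016],"rotation":[0,0,0],"fingers":1},{"dp":[0,0.254,-0.01],"rotation":[0,0,0],"fingers":1},{"dp":[0,0.254,0.03],"rotation":[0,0,0],"fingers":1},{"dp":[0,0.254,0.07],"rotation":[0,0,0],"fingers":1},{"dp":[0,0.254,0.1],"rotation":[0,0,0],"fingers":1},{"dp":[0,0.254,0.104],"rotation":[0,0,0],"fingers":1},{"dp":[0,0.254,0.104],"rotation":[0,0,0],"fingers":1}]'
python3 - <<'E'
from h import *
st(); snap('side','s8.png')
im=cv2.imread('pics/s8.png'); cv2.imwrite('pics/s8c.png',cv2.resize(im[130:270,205:345],None,fx=4,fy=4,interpolation=cv2.INTER_CUBIC))
goal([.4732,-.144,.18],-.0565)
E
```

```text
clock: 12.95
position: [0.4718, -0.1664, 0.1804]
ee_rot: [3.138, -0.09, -0.0]
force: [-0.6, -0.1, -0.0]
width: 0.003
t 12.95 p [ 0.4718 -0.1664  0.1804] x [ 0.998 -0.057 -0.   ] y [-0.057 -0.998  0.002] z [-0.    -0.002 -1.   ] F [-0.63 -0.09 -0.  ] w 0.003 q [ 0.67  0.34 -0.55  1.9   0.22  0.96 -0.04]
dp [-0.0003 -0.0226  0.0009] rot [ 0.0024 -0.0008 -0.0012]
```

View pics/s8c.png

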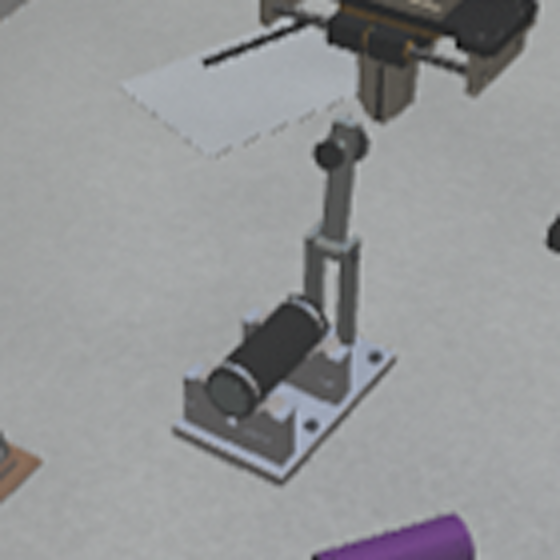

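The closed fingers (tip at crop (385,115)) are behind the upright arm. Pushing inwards.

```bash
python3 -m pendant '[{"dp":[0,-0.015,0],"rotation":[0,0,0],"fingers":1},{"dp":[0,-0.03,0],"rotation":[0,0,0],"fingers":1},{"dp":[0,-0.038,0],"rotation":[0,0,0],"fingers":1},{"dp":[0,-0.046,0],"rotation":[0,0,0],"fingers":1},{"dp":[0,-0.054,0],"rotation":[0,0,0],"fingers":1},{"dp":[0,-0.062,0],"rotation":[0,0,0],"fingers":1}]'
python3 - <<'E'
from h import *
st()
E
python3 -m pendant '[{"dp":[0,-0.008,0],"rotation":[0,0,0],"fingers":1},{"dp":[0,-0.016,0],"rotation":[0,0,0],"fingers":1},{"dp":[0,-0.024,0],"rotation":[0,0,0],"fingers":1},{"dp":[0,-0.03,0],"rotation":[0,0,0],"fingers":1},{"dp":[0,-0.036,0],"rotation":[0,0,0],"fingers":1},{"dp":[0,-0.042,0],"rotation":[0,0,0],"fingers":1},{"dp":[0,-0.048,0],"rotation":[0,0,0],"fingers":1}]'
python3 - <<'E'
from h import *
st(); snap('side','s9.png')
im=cv2.imread('pics/s9.png'); cv2.imwrite('pics/s9c.png',cv2.resize(im[130:270,205:345],None,fx=4,fy=4,interpolation=cv2.INTER_CUBIC))
E
```

```text
clock: 13.75
position: [0.4758, -0.1044, 0.1808]
ee_rot: [3.138, -0.091, 0.001]
force: [-0.1, -0.4, 0.5]
width: 0.006
t 13.75 p [ 0.4758 -0.1044  0.1808] x [ 0.998 -0.058  0.001] y [-0.058 -0.998  0.002] z [ 0.001 -0.003 -1.   ] F [-0.06 -0.36  0.53] w 0.006 q [ 0.57  0.32 -0.58  1.93  0.22  0.95 -0.17]
clock: 14.62
position: [0.4786, -0.0561, 0.1807]
ee_rot: [3.138, -0.091, 0.001]
force: [-0.6, 0.6, -0.9]
width: 0.001
t 14.62 p [ 0.4786 -0.0561  0.1807] x [ 0.998 -0.058  0.001] y [-0.058 -0.998  0.002] z [ 0.001 -0.002 -1.   ] F [-0.55  0.63 -0.87] w 0.001 q [ 0.49  0.32 -0.6   1.94  0.22  0.95 -0.28]
```

View pics/s9c.png

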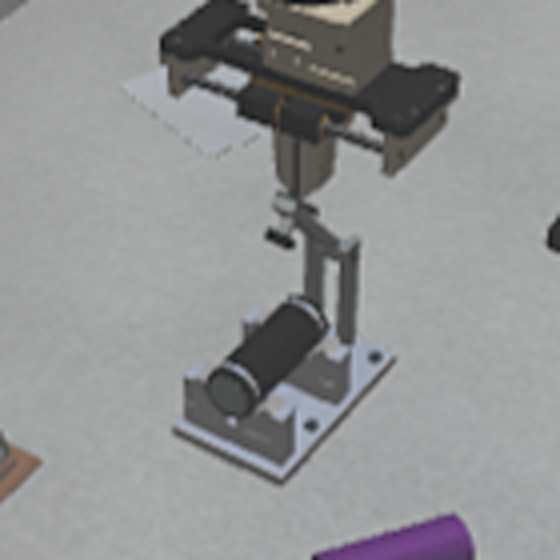

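The arm is past the tipping point and sinking (crop (285,215)). I move over the seat and wait.

```bash
python3 -m pendant '[{"dp":[0,0,-0.02],"rotation":[0,0,0],"fingers":1},{"dp":[0,-0.02,-0.02],"rotation":[0,0,0],"fingers":1},{"dp":[0,-0.0445,-0.01],"rotation":[0,0,0],"fingers":1},{"dp":[0,-0.0445,0],"rotation":[0,0,0],"fingers":1},{"dp":[0,-0.0445,0],"rotation":[0,0,0],"fingers":1},{"dp":[0,-0.0445,0],"rotation":[0,0,0],"fingers":1},{"dp":[0,-0.0445,0],"rotation":[0,0,0],"fingers":1},{"dp":[0,-0.0445,0],"rotation":[0,0,0],"fingers":1},{"dp":[0,-0.0445,0],"rotation":[0,0,0],"fingers":1},{"dp":[0,-0.0445,0],"rotation":[0,0,0],"fingers":1},{"dp":[0,-0.0445,0],"rotation":[0,0,0],"fingers":1},{"dp":[0,-0.0445,0],"rotation":[0,0,0],"fingers":1}]'
python3 - <<'E'
from h import *
st(); snap('side','s10.png')
im=cv2.imread('pics/s10.png'); cv2.imwrite('pics/s10c.png',cv2.resize(im[130:270,205:345],None,fx=4,fy=4,interpolation=cv2.INTER_CUBIC))
goal([.4808,-.0117,.118],-.0565)
E
```

```text
clock: 16.18
position: [0.4812, -0.0107, 0.1807]
ee_rot: [3.138, -0.09, 0.001]
force: [-0.3, 0.1, 0.6]
width: 0.003
t 16.18 p [ 0.4812 -0.0107  0.1807] x [ 0.998 -0.057  0.001] y [-0.057 -0.998  0.002] z [ 0.001 -0.002 -1.   ] F [-0.34  0.15  0.58] w 0.003 q [ 0.41  0.32 -0.62  1.94  0.23  0.95 -0.38]
dp [-0.0004  0.0009  0.0626] rot [ 0.002  -0.001  -0.0005]
```

View pics/s10c.png

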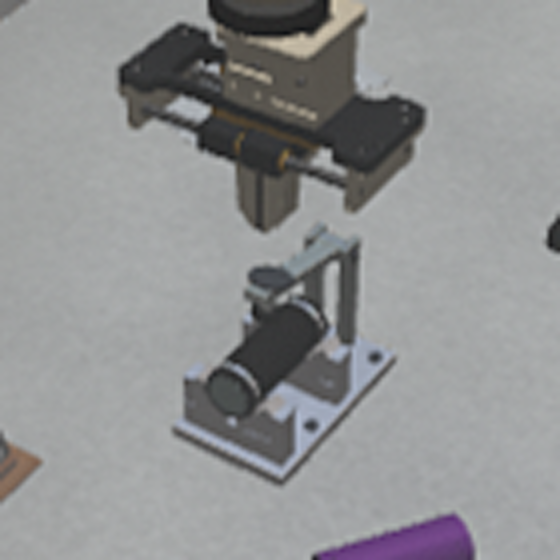

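The clamp is down (plate at crop (268,277), pad on the lens). Descending onto the plate.

```bash
python3 -m pendant '[{"dp":[0,0.001,0.02],"rotation":[0,0,0],"fingers":1},{"dp":[0,0.001,0.04],"rotation":[0,0,0],"fingers":1},{"dp":[0,0.001,0.055],"rotation":[0,0,0],"fingers":1},{"dp":[0,0.001,0.062],"rotation":[0,0,0],"fingers":1},{"dp":[0,0.001,0.066],"rotation":[0,0,0],"fingers":1},{"dp":[0,0.001,0.068],"rotation":[0,0,0],"fingers":1},{"dp":[0,0.001,0.068],"rotation":[0,0,0],"fingers":1},{"dp":[0,0.001,0.068],"rotation":[0,0,0],"fingers":1}]'
python3 - <<'E'
from h import *
st()
E
```

```text
clock: 17.23
position: [0.4813, -0.0117, 0.113]
ee_rot: [3.138, -0.089, 0.002]
force: [-2.3, 2.2, 3.2]
width: 0.003
t 17.23 p [ 0.4813 -0.0117  0.113 ] x [ 0.998 -0.057  0.002] y [-0.057 -0.998  0.002] z [ 0.001 -0.002 -1.   ] F [-2.26  2.22  3.17] w 0.003 q [ 0.36  0.41 -0.58  2.02  0.31  0.8  -0.45]
```

```bash
python3 -m pendant '[{"dp":[0,0,0.002],"rotation":[0,0,0],"fingers":1},{"dp":[0,0,0.004],"rotation":[0,0,0],"fingers":1},{"dp":[0,0,0.005],"rotation":[0,0,0],"fingers":1},{"dp":[0,0,0.005],"rotation":[0,0,0],"fingers":1},{"dp":[0,0,0.005],"rotation":[0,0,0],"fingers":1}]'
python3 - <<'E'
from h import *
st()
E
```

```text
clock: 17.85
position: [0.4815, -0.0114, 0.1088]
ee_rot: [3.138, -0.089, 0.003]
force: [-4.6, 1.5, 11.0]
width: 0.006
t 17.85 p [ 0.4815 -0.0114  0.1088] x [ 0.998 -0.057  0.002] y [-0.057 -0.998  0.002] z [ 0.002 -0.002 -1.   ] F [-4.6   1.49 10.96] w 0.006 q [ 0.36  0.41 -0.58  2.02  0.32  0.79 -0.46]
```

Pressing at 11 N, with a sideways -4.6 N in x, so I relax it slightly and check.

```bash
python3 -m pendant '[{"dp":[-0.0006,0,0],"rotation":[0,0,0],"fingers":1},{"dp":[-0.0006,0,0],"rotation":[0,0,0],"fingers":1},{"dp":[-0.0006,0,0],"rotation":[0,0,0],"fingers":1},{"dp":[-0.0006,0,0],"rotation":[0,0,0],"fingers":1}]'
python3 - <<'E'
from h import *
st(); snap('side','s11.png'); snap('wrist','w11.png');st()
im=cv2.imread('pics/s11.png'); cv2.imwrite('pics/s11c.png',cv2.resize(im[130:270,205:345],None,fx=4,fy=4,interpolation=cv2.INTER_CUBIC))
E
```

```text
clock: 18.35
position: [0.4814, -0.0114, 0.1096]
ee_rot: [3.138, -0.089, 0.005]
force: [-2.6, -0.6, 10.6]
width: 0.006
t 18.35 p [ 0.4814 -0.0114  0.1096] x [ 0.998 -0.057  0.004] y [-0.057 -0.998  0.002] z [ 0.003 -0.003 -1.   ] F [-2.6  -0.62 10.59] w 0.006 q [ 0.36  0.41 -0.58  2.02  0.32  0.79 -0.46]
t 18.45 p [ 0.4814 -0.0114  0.1096] x [ 0.998 -0.057  0.003] y [-0.057 -0.998  0.002] z [ 0.003 -0.003 -1.   ] F [-3.07  0.61 10.78] w 0.007 q [ 0.36  0.41 -0.58  2.02  0.32  0.79 -0.46]
```

View pics/s11c.png

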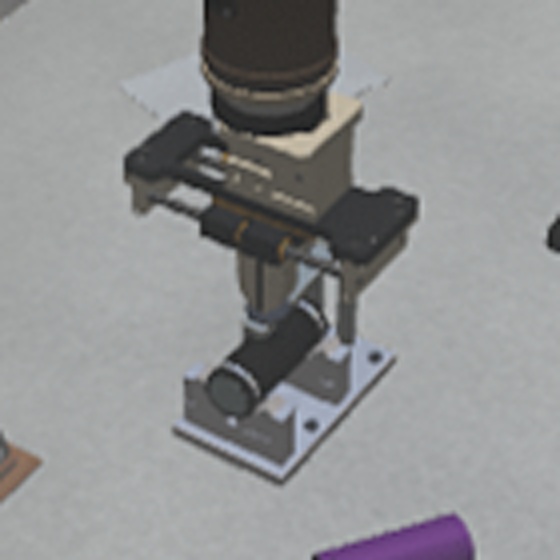

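View pics/w11.png

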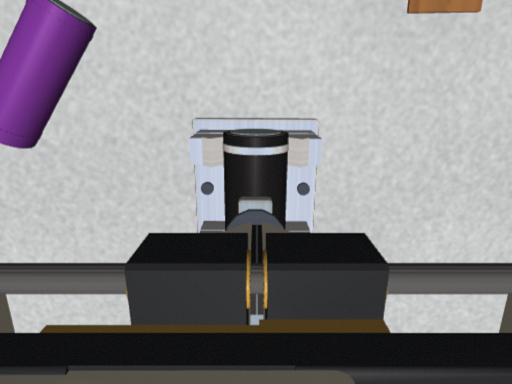

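The fingers press on the thumb plate at (256,222), and the lens is straight and symmetric in the V (cols 223–289). The push is a steady 10.7 N and the clamp is down. Handing in.

Run:
```python
from h import *
c=cam('wrist'); e=onz(c,256,134,.082); print('lens end',e,'expected y',-.0117+.05)
st(); print(arm.sign_off())
```

```text
lens end [0.48452428 0.03954133 0.082     ] expected y 0.0383
t 18.45 p [ 0.4814 -0.0114  0.1096] x [ 0.998 -0.057  0.003] y [-0.057 -0.998  0.002] z [ 0.003 -0.003 -1.   ] F [-3.07  0.61 10.78] w 0.007 q [ 0.36  0.41 -0.58  2.02  0.32  0.79 -0.46]
the job is handed in; nothing more can be done
None
```

The job is handed in at 18.5 s. I laid the long lens in the V-block and let go of it with the clamp open. I then tipped the clamp onto the lens, and the arm finished pressing the thumb plate.

**Last checks:**
- **Push:** the wrist read about 10.8 N upward from the plate and held steady over the last two readings. About 3 N of sideways force in x was still there after I tried to relax it.
- **Lens:** its end measured about 1 mm from where a centred lens would put it. The wrist picture shows it straight and symmetric in the groove.
- **Clamp:** it looks down in the pictures, with the tool tip 109.6 mm above the table. I did not measure its angle or the force on each V face directly.
- **Bystanders:** I saw no contact with any of them. The short lens was still on its rest in the last view that showed it in full; I did not re-measure the mug or handset.

The first lowering touched the +x face 1 to 2 mm early, so I shifted the lens about 1.5 mm in -x before releasing it. None of the checks failed.

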